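# Set up the light path of a bench photometer

## Robot

A 6-joint arm with a two-finger parallel gripper is mounted at the origin on the work surface. World frame = base frame: x ahead of the robot, y to its left, z up, the work surface at z = 0. Lengths are in mm, angles in rad, forces in N, time in s.
With the tool pointing down it reaches from about 325 to 850 mm from the base axis. Payload 15.5 kg.
Tool frame: the origin (TCP) lies between the finger pads; the fingertips stand 25 mm ahead of it and the grasp point (between the pads) lies 6 mm ahead of it; z points along the fingers, y is the direction in which the jaws open and shut (so a half turn about z gives the same grasp; the last joint's range is limited). The gripper opens to 91 mm and grips with 3 to 60 N. Pads are 32 mm wide; open, the fingers measure 118 mm over their backs; the gripper's body (76 mm by 178 mm) begins 60 mm behind the grasp point.
Start: joints at [-1.252, 0.494, 1.345, -0, 1.302, -0.096], TCP at [251.308, -572.251, 238.915] pointing down, gripper open.
Joint ranges: [-2.91, 2.91], [-0.82, 2.16], [0.22, 2.67], [-1.22, 4.37], [0.12, 2.79], [-3.08, 3.08]. Speed limits (rad/s): [1.89, 1.89, 2.57, 3.01, 3.01, 3.01].

## Interface

Orientations are given as a rotation vector (axis times angle).
In Python, from cell import env gives the robot as it stands.
- The arm moves only by the tool apply_moves, never from a script. Its argument "plan" is a list of rows, each a list of 3 entries, a list of its own where there are three numbers: the shift along the tool's x, y, z in m, then the turn about the tool's z in degrees, then the finger opening in m, from 0 to 0.0912. In form: [[[tx, ty, tz], twist, fingers], ...]. A call has 1 to 10 rows; each row is the pose to reach, as a shift and turn from the pose commanded when the call began, along the tool's axes at that moment; what a row does not reach only later rows make up. A row lasts 1/8 s, in which the tool goes at most 62.5 mm and 10.7 degrees, less where a joint would pass 70% of its speed; a pose out of reach is approached as far as the arm can. A call with a gripper value outside its range is refused whole. The fingers move at their own pace and stop on an object; the grip force is fixed at half the most. Time passes only in rows, so rows that repeat a pose let the fingers close. It gives the time, the measured TCP pose, the force and the opening at its end, in the units of the state.
- env.get_state(): the state, without advancing time (a new reading comes with each control period).
- env.camera(name): name is "side" or "top" or "wrist"; returns a dict with "frame" (384x512x3 uint8, red, green, blue), "mtx" (3x3 intrinsics, pixels), "pose" (4x4, takes a point from camera to world coordinates); the wrist camera has in their place "mount" (4x4, takes a point from camera to tool coordinates, whose origin is the TCP and whose axes are the flange's). Camera axes: x right, y down, z forward; pixel columns grow to the right and rows downward; lengths in mm; the calibration is good to about 2 mm. The wrist camera is an equidistant fisheye: a pixel r from the principal point sees the ray r / f radians off the axis. A picture is of the moment at which its call begins: read the wrist's pose just before it. There is no depth.
- env.job_done(): hands the job in, once; it reports no verdict.
Trained networks look in a picture, given as the dict that the camera call returned (one of the last four; its "shot" number tells which), for a name from the list of things; names that differ only in an ending like _2 or _b are one class to them, and where a whole thing is asked for, a point or a joint stands for the part that bears it (a point fixed in the world has none). Each returns a list of dicts, best first, with "conf" (0 to 1); they miss things now and then, are a little off and sometimes report something else, mostly with a low value. They report only what shows in the picture. A call takes as long as a camera call. They do not tell look-alikes from the thing itself.
- env.recognise(picture, name): "rect" ([centre column, centre row, width, height] in pixels, round what is visible of it).
- env.landmark_of(picture, name): "point" ([column, row] in pixels: a listed point, or the origin of a listed thing).
The state is a dict: "time": time; "joint_positions": joint angles; "qd": joint speeds; "joint_torque": joint torques, N m; "eef_pos": TCP position; "eef_rot": TCP orientation; "wrist_force": force on the tool from outside, world axes, zero at the start; "moment": the same for the moment, N m; "width": finger opening in mm.
Only numpy, scipy, OpenCV 4.12 (cv2) and the standard library are available. Lean on these libraries where they do the work, as an engineer would, in place of code of your own. Each camera call takes 0.05 s, during which the arm holds its last target.

## Task

Set up the photometer rail for a reading, one part centred on each of its three carrier plates and squared to the rail. The square cuvette holder goes on the middle plate, the lens barrel on the plate between it and the lamp with its barrel pointing along the rail, and the upright filter plate on the one between it and the white sphere, facing along the rail; the round cap sits centred on top of the cuvette holder. Do not bump the lamp or the sphere, leave the glass beaker where it stands, and let go of everything.

Things in the scene. Friction and masses are not known exactly. Their poses are not given: they have to be found in the camera images.
- lens: Lens barrel: metal tube lying level, 36 mm diameter, 44 mm long, glass at both ends, on a dark foot 40 mm (x, along the barrel) by 44 mm (y) by 8 mm high. Barrel axis 35 mm above the underside, total height 53 mm. Loose, about 130 g. Origin: centre of the underside; x along the barrel, z up. Both ends are alike. Can be pinched across the barrel (along y) from above.
- filter: Filter plate: upright grey frame with a square glass window, 12 mm thick (x) by 50 mm wide (y), on a dark foot 40 mm (x) by 50 mm (y) by 8 mm high; total height 60 mm. Loose, about 120 g. Origin: centre of the underside; x is normal to the plate (the way the light passes), z up. Front and back are alike. Can be pinched across its 12 mm thickness from above.
- holder: Cuvette holder: plain metal block 44 by 44 mm, 50 mm high, with an open square well 15 mm wide in its top and a small round window in each of its four sides. Loose, about 190 g. Origin: centre of the underside, z up, x and y normal to its sides; all four sides are alike.
- cap: Light cap: white plastic disc 44 mm diameter and 8 mm thick, with a central round knob 18 mm diameter rising to 30 mm above the underside. Flat underside. Loose, about 50 g. Origin: centre of the underside, z up.
- saddle_a: End carrier plate (a): plastic carrier plate fixed on the metal optical rail, flat top 60 mm along the rail and 66 mm across, top face 20 mm above the bench. Three identical ones in a row, 90 mm apart centre to centre. Origin: centre of its top face. x along the rail, y across it, z up. Lies 90 mm from saddle_mid on its -x side; the lamp may stand at either end of the rail.
- saddle_mid: Middle carrier plate: plastic carrier plate fixed on the metal optical rail, flat top 60 mm along the rail and 66 mm across, top face 20 mm above the bench. Three identical ones in a row, 90 mm apart centre to centre. Origin: centre of its top face. x along the rail, y across it, z up. 
- saddle_b: End carrier plate (b): plastic carrier plate fixed on the metal optical rail, flat top 60 mm along the rail and 66 mm across, top face 20 mm above the bench. Three identical ones in a row, 90 mm apart centre to centre. Origin: centre of its top face. x along the rail, y across it, z up. Lies 90 mm from saddle_mid on its +x side; the lamp may stand at either end of the rail.
- lamp: Lamp: grey upright cylinder with dark cooling fins at the top, 62 mm diameter at the fins, fixed on one end of the rail, 100 mm beyond the centre of the nearest carrier plate; which end changes from start to start. Top 97 mm above the bench. Origin: centre of its underside, 12 mm above the bench.
- sphere: White ball (light-collecting sphere), 62 mm diameter on a short stem, fixed on the other end of the rail from the lamp, 100 mm beyond the centre of the nearest carrier plate. Top 88 mm above the bench. Origin: centre of its underside, 12 mm above the bench.
- beaker: Small glass beaker, open at the top, 50 mm diameter, 60 mm high, standing loose among the parts; a bystander to be left alone. Origin: centre of the underside.
Mind the look-alikes: they are no part of the job. Leave any brown look-alike of the cap alone.

How it is judged (in metres and radians):
At the end, for the whole second after the job is handed in: Lens by lamp, filter by sphere (100 mm from it, 12 mm tolerance along and across the rail), holder on the middle plate (12 mm), all squared to the rail (0.2 rad); cap flat on the holder (10 mm); all upright, seated within 4 mm, at rest; beaker standing, moved under 25 mm (horizontal distance between lens and lamp between 0.088 and 0.112 m and y of lens in the frame of saddle_mid between -0.012 and 0.012 m and z of lens in the frame of saddle_mid between -0.004 and 0.004 m and angle between the x axis of each of lens, filter and the x axis of saddle_mid, either way round below 0.2 rad and horizontal distance between each of lens, filter and saddle_mid below 0.11 m and angle between each of lens, filter, holder, cap's own z axis and vertical below 0.08 rad and horizontal distance between filter and sphere between 0.088 and 0.112 m and y of filter in the frame of saddle_mid between -0.012 and 0.012 m and z of filter in the frame of saddle_mid between -0.004 and 0.004 m and horizontal distance between holder and saddle_mid below 0.012 m and z of holder in the frame of saddle_mid between -0.004 and 0.004 m and (angle between the x axis of holder and the x axis of saddle_mid, either way round below 0.2 rad or angle between the y axis of holder and the x axis of saddle_mid, either way round below 0.2 rad) and horizontal distance between cap and holder below 0.01 m and z of cap in the frame of holder between 0.046 and 0.054 m and linear speed of each of lens, filter, holder, cap below 0.02 m/s and distance of beaker from where it was at the start of the episode below 0.025 m and angle between beaker's own z axis and vertical below 0.15 rad); the robot touches nothing.
It fails at once if the lamp or the sphere is bumped (more than 4 N) (contact force between any of lamp, sphere and anything else above 4 N).
It fails at once if the beaker is knocked over (angle between beaker's own z axis and vertical above 0.5 rad).
It also fails if it takes over 125 s, if anything falls off the work surface, if the arm or the gripper's body presses on something with over 40 N, if the wrist force passes 120 N, or if a joint passes its speed limit or range.

## Working session

There is one attempt and no reset: what is moved stays moved. The work goes in short steps, Python scripts to look and compute and a tool call to move; the robot and the scene stay as the last step left them, time stands still between calls to the robot, and variables do not carry over. Pictures are saved under pics/ and viewed, and the job is handed in when it is done.

Besides the shell and the picture viewer there is one more tool, called after "Call:" by a JSON object that holds its "name" and its "arguments". apply_moves: Moves the arm, as the interface text tells. Its arguments: {"type":"object","properties":{"plan":{"type":"array"}},"required":["plan"]}

```bash
ls; mkdir -p pics; python3 - <<'E'
from cell import env
import cv2
s=env.get_state(); print(s)
for n in("top","side","wrist"):
    p=env.camera(n); cv2.imwrite(f"pics/{n}0.png",cv2.cvtColor(p["frame"],cv2.COLOR_RGB2BGR))
    print(n,p["mtx"],p.get("pose"),p.get("mount"))
    for o in ["lens","filter","holder","cap","saddle_mid","lamp","sphere","beaker"]:
        if n=="wrist" : continue
        print(o,[(r["conf"],r["point"]) for r in env.landmark_of(p,o)])
E
```

```text
pics
{'time': 0.0, 'joint_positions': array([-1.25251327e+00,  4.94168862e-01,  1.34615794e+00, -5.34376819e-06,
        1.30248863e+00, -9.54903459e-02]), 'qd': array([ 2.30765299e-03,  5.03998397e-04, -9.35500331e-05, -2.28644521e-04,
       -3.01806182e-04, -1.08011697e-03]), 'joint_torque': array([ 1.47729147e-04, -8.78810406e+01, -3.81846893e+01,  7.08385161e-02,
        5.33959921e-02, -2.09019781e-04]), 'eef_pos': array([ 251.18529361, -571.90861889,  238.33806921]), 'eef_rot': array([-3.07340954e+00, -6.45079772e-01,  2.21477350e-04]), 'wrist_force': array([-0.13736946,  0.13633503, -0.93651809]), 'moment': array([ 0.02367405,  0.04853689, -0.01361238]), 'width': 91.10806229005345}
top [[414.39914031   0.         256.57301866]
 [  0.         414.39914031 187.4868354 ]
 [  0.           0.           1.        ]] [[ 4.19247501e-03 -9.96245046e-01  8.64767651e-02  4.69903834e+02]
 [-9.99879839e-01 -2.88568652e-03  1.52309159e-02 -2.61539408e+01]
 [-1.49241797e-02 -8.65302292e-02 -9.96137434e-01  1.11683346e+03]
 [ 0.00000000e+00  0.00000000e+00  0.00000000e+00  1.00000000e+00]] N
[... 809 characters left out ...]
 287.5]), (0.36, [214.5, 200.5]), (0.27, [224.6, 274.5])]
holder [(0.77, [321.3, 185.0])]
cap [(0.63, [300.3, 147.6]), (0.6, [313.3, 161.9]), (0.5, [334.2, 167.5])]
saddle_mid [(0.9, [219.6, 197.1])]
lamp [(0.81, [236.5, 174.5])]
sphere [(0.82, [186.2, 242.3])]
beaker [(0.88, [225.4, 274.4])]
wrist [[297.31863964   0.         257.92519687]
 [  0.         297.31863964 197.85068772]
 [  0.           0.           1.        ]] None [[-1.48497355e-04 -9.67702524e-01 -2.52094831e-01  6.95394920e+01]
 [ 9.99999431e-01 -4.10032495e-04  9.84915912e-04  2.62962249e-01]
 [-1.05647269e-03 -2.52094541e-01  9.67702034e-01 -1.47249113e+02]
 [ 0.00000000e+00  0.00000000e+00  0.00000000e+00  1.00000000e+00]]
```

```bash
python3 - <<'E'
import cv2
t=cv2.imread("pics/top0.png"); cv2.imwrite("pics/t1.png",cv2.resize(t[100:270,90:430],None,fx=2.3,fy=2.3,interpolation=cv2.INTER_CUBIC))
t=cv2.imread("pics/side0.png"); cv2.imwrite("pics/s1.png",cv2.resize(t[110:330,120:400],None,fx=2.7,fy=2.7,interpolation=cv2.INTER_CUBIC))
E
```

```text
(no output)
```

View pics/t1.png

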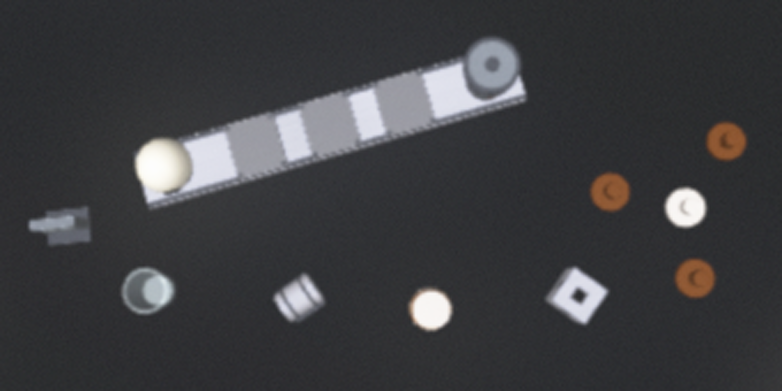

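View pics/s1.png

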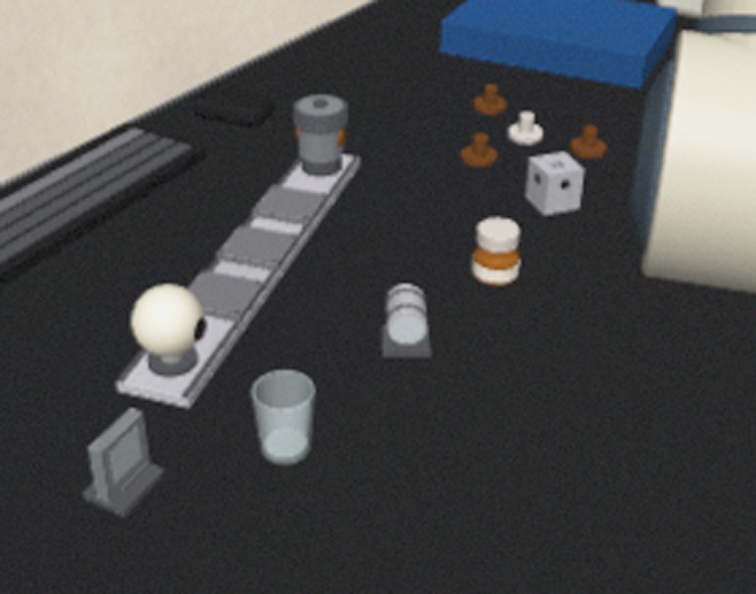

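View pics/wrist0.png

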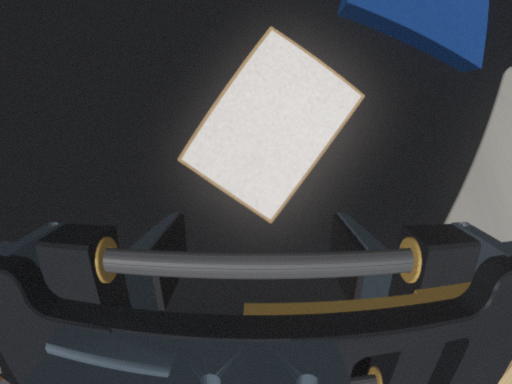

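The white-band bottle is at crop (431,310). The real cap is the white one with a knob at t1 (686,208), which is about full-frame (388,190). The three brown discs around it at (356,183), (391,220) and (406,160) are look-alikes. The lamp is at the right end of the rail and the sphere at the left. Next I'll measure.

```bash
cat > h.py <<'E'
import numpy as np, cv2
from scipy.spatial.transform import Rotation as Ro
from cell import env
def ray(p,uv,Tt=None):
    u,v=uv; M=p["mtx"]
    x=(u-M[0,2])/M[0,0]; y=(v-M[1,2])/M[1,1]
    if "pose" in p and p["pose"] is not None:
        d=np.array([x,y,1.]); T=p["pose"]
    else:
        r=np.hypot(x,y); s=np.sin(r)/r if r>1e-9 else 1; d=np.array([x*s,y*s,np.cos(r)]); T=Tt@p["mount"]
    return T[:3,3],T[:3,:3]@d
def onplane(p,uv,z,Tt=None):
    o,d=ray(p,uv,Tt); return o+d*(z-o[2])/d[2]
def proj(p,X,Tt=None):
    M=p["mtx"]; w=p.get("pose") is None
    T=Tt@p["mount"] if w else p["pose"]
    c=T[:3,:3].T@(np.array(X,float)-T[:3,3])
    if w:
        q=np.hypot(c[0],c[1]); th=np.arctan2(q,c[2]); k=th/max(q,1e-9); return np.array([M[0,0]*c[0]*k+M[0,2],M[1,1]*c[1]*k+M[1,2]])
    return np.array([M[0,0]*c[0]/c[2]+M[0,2],M[1,1]*c[1]/c[2]+M[1,2]])
def toolT(s=None):
    s=s or env.get_state(); T=np.eye(4); T[:3,:3]=Ro.from_rotvec(s["eef_rot"]).as_matrix(); T[:3,3]=s["eef_pos"]; return T
def save(f,n,roi=None,k=1):
    f=cv2.cvtColor(f,cv2.COLOR_RGB2BGR)
    if roi: f=f[roi[1]:roi[3],roi[0]:roi[2]]
    cv2.imwrite("pics/"+n,cv2.resize(f,None,fx=k,fy=k,interpolation=cv2.INTER_CUBIC))
def go(x,y,z,jaw):
    """jaw: world angle(deg) of jaw (tool y) direction, mod 180"""
    s=env.get_state(); T=toolT(s); d=T[:3,:3].T@(np.array([x,y,z])-T[:3,3])
    yj=np.degrees(np.arctan2(T[1,1],T[0,1])); dy=(jaw-yj+90)%180-90
    print("shift m",np.round(d/1000,4),"twist",round(-dy,2),"alt",round(-dy+(180 if dy>0 else -180),1),"q6",round(np.degrees(s["joint_positions"][5]),1),"t",s["time"],"w",s["width"], "dist",np.linalg.norm(d))
E
cat > m.py <<'E'
from h import *
p=env.camera("top"); f=p["frame"]; hsv=cv2.cvtColor(f,cv2.COLOR_RGB2HSV)
g=cv2.cvtColor(f,cv2.COLOR_RGB2GRAY)
m=(g>95).astype(np.uint8)
n,l,st,c=cv2.connectedComponentsWithStats(m)
for i in range(1,n):
    if st[i,4]>60:
        pts=np.argwhere(l==i)[:,::-1].astype(np.float32)
        print(st[i],c[i].round(1),cv2.minAreaRect(pts),f[l==i].mean(0).round())
# saddles
m2=((g>130)&(g<175)).astype(np.uint8)
m2=cv2.morphologyEx(m2,cv2.MORPH_OPEN,np.ones((3,3)))
n,l,st,c=cv2.connectedComponentsWithStats(m2)
for i in range(1,n):
    if st[i,4]>100: print("S",st[i],c[i].round(1),onplane(p,c[i],20).round(1))
E
python3 m.py
```

```text
[    0     0   512    36 18001] [252.9  17.1] ((255.5, 17.5), (35.0, 511.0), 90.0) [229. 224. 221.]
[142  46 136  14 964] [209.7  52.8] ((209.54263305664062, 52.831146240234375), (7.1444573402404785, 135.33497619628906), 87.0643310546875) [142. 142. 148.]
[144  56 134  12 693] [209.9  61.6] ((210.4514923095703, 61.55377197265625), (5.403155326843262, 133.286376953125), 87.0643310546875) [ 99. 101. 110.]
[144  65 134  12 648] [210.5  70.4] ((210.4927978515625, 70.35934448242188), (5.172688961029053, 133.286376953125), 87.0643310546875) [ 98. 100. 110.]
[144  74 134  11 606] [211.   79.4] ((210.54763793945312, 79.44062805175781), (4.8039727210998535, 133.2849578857422), 87.1014175415039) [ 97. 100. 109.]
[ 19 111  27  27 179] [ 32.6 123.6] ((32.0, 124.0), (26.0, 26.0), 90.0) [115. 115. 121.]
[ 148  117  171   74 4560] [232.7 154.3] ((232.46478271484375, 152.59359741210938), (30.51999855041504, 173.36000061035156), 73.73979187011719) [171. 172. 180.]
[399 155  14  13 114] [405.5 161. ] ((405.5, 161.0), (12.0, 13.0), 90.0) [141.  87.  50.]
[348 177  15  14 129] [355.1 183.2] ((355.0, 183
[... 1065 characters left out ...]
 432  237   72   92 5020] [467.8 282.6] ((467.9999694824219, 282.5), (61.32081985473633, 84.17228698730469), 9.462322235107422) [242. 237. 232.]
[ 168  316  246   68 7286] [257.2 363.4] ((290.4999694824219, 349.4999694824219), (244.99996948242188, 66.99998474121094), -0.0) [166. 164. 154.]
S [143  47 134  12 760] [210.   52.8] [935.1 119.8  20. ]
S [294 118  20  20 298] [303.5 127.6] [ 726.9 -134.8   20. ]
S [253 132  25  26 492] [265.1 144.4] [681.2 -31.7  20. ]
S [221 141  25  27 495] [232.9 153.8] [655.4  54.4  20. ]
S [189 150  25  27 516] [201. 163.] [630.5 139.7  20. ]
S [237 325  17  17 189] [245. 333.] [188.3  18.9  20. ]
S [ 218  346  126   38 1409] [275.6 367.3] [103.4 -60.1  20. ]
```

```bash
python3 - <<'E'
from h import *
p=env.camera("top")
for n,uv,z in [("holder",(340.7,227.9),48),("lens",(219.4,229.2),40),("filter",(121,198.5),4),("cap",(387.6,189.8),8),("beaker",(158.4,230),0),("bottle",(276.8,234),50),("lamp",(302.6,132.9),12),("sphere",(164.9,177.9),12)]:
    X=onplane(p,uv,z); print(n,X.round(1),np.hypot(X[0],X[1]).round(),np.degrees(np.arctan2(X[1],X[0])).round(1))
X=onplane(p,(340.7,227.9),48); go(X[0]-20,X[1],190,90)
q=env.camera("side")
for n in("holder","lens","filter"):
    uv=env.landmark_of(q,n)[0]["point"]; print(n,onplane(q,uv,0).round(1))
E
```

```text
holder [ 459.5 -225.6   48. ] 512.0 -26.2
lens [454.7  86.1  40. ] 463.0 10.7
filter [535.6 357.2   4. ] 644.0 33.7
cap [ 561.  -359.4    8. ] 666.0 -32.6
beaker [451.3 254.7   0. ] 518.0 29.4
bottle [443.3 -62.1  50. ] 448.0 -8.0
lamp [ 714.3 -133.1   12. ] 727.0 -10.6
sphere [591.  237.5  12. ] 637.0 21.9
shift m [ 0.3117 -0.2417  0.0489] twist 23.71 alt -156.3 q6 -5.5 t 1.05 w 91.63391333657479 dist 397.4371492212939
holder [ 462.8 -229.5    0. ]
lens [455.9  76.5   0. ]
filter [533.3 363.9   0. ]
```

Call:
{"name": "apply_moves", "arguments": {"plan": [[[0.325,-0.235,0.049],-31,0.091],[[0.325,-0.235,0.049],-31,0.091],[[0.325,-0.235,0.049],-31,0.091],[[0.325,-0.235,0.049],-31,0.091],[[0.325,-0.235,0.049],-31,0.091],[[0.325,-0.235,0.049],-31,0.091],[[0.325,-0.235,0.049],-31,0.091],[[0.325,-0.235,0.049],-31,0.091],[[0.325,-0.235,0.049],-31,0.091],[[0.325,-0.235,0.049],-31,0.091]]}}

```text
time: 2.5
eef_pos: [454.1, -227.3, 190.0]
eef_rot: [2.791, 1.442, 0.0]
wrist_force: [-0.7, -0.4, -0.4]
width: 91.2
```

```bash
python3 - <<'E'
from h import *
T=toolT(); p=env.camera("wrist"); f=p["frame"].copy()
print(T.round(2))
X=[459.5,-225.6,50]
for z in (0,50):
    u=proj(p,[X[0],X[1],z],T); print(u); cv2.circle(f,tuple(int(a) for a in u),3,(255,0,0),1)
save(f,"w1.png")
print(env.landmark_of(p,"holder"))
E
```

```text
[[   0.58    0.82    0.    454.08]
 [   0.82   -0.58   -0.   -227.32]
 [  -0.      0.     -1.    190.05]
 [   0.      0.      0.      1.  ]]
[261.00220203 178.55259597]
[261.53576481 188.10492194]
[{'point': [261.3, 181.7], 'conf': 0.58}]
```

View pics/w1.png

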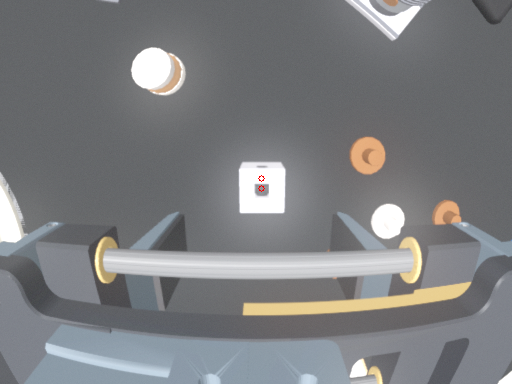

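```bash
python3 - <<'E'
from h import *
T=toolT(); p=env.camera("wrist")
f=p["frame"]; g=cv2.cvtColor(f,cv2.COLOR_RGB2GRAY)
m=np.zeros_like(g); m[150:225,225:300]=(g[150:225,225:300]>225)
c=max(cv2.findContours(m,cv2.RETR_EXTERNAL,cv2.CHAIN_APPROX_NONE)[0],key=cv2.contourArea)
r=cv2.minAreaRect(c); print(r)
b=cv2.boxPoints(r); W=np.array([onplane(p,x,50,T) for x in b]); print(W.round(1)); C=W.mean(0); print(C)
for i in range(4):
    d=W[(i+1)%4]-W[i]; print(np.linalg.norm(d),np.degrees(np.arctan2(d[1],d[0])))
go(C[0],C[1],34,145)
E
```

```text
((261.5, 187.5), (49.0, 45.0), 90.0)
[[ 456.1 -192.2   50. ]
 [ 491.9 -217.6   50. ]
 [ 463.8 -258.9   50. ]
 [ 426.6 -232.5   50. ]]
[ 459.59714216 -225.32481453   50.        ]
43.88710044022209 -35.32295265936742
49.992490135852165 -124.21332818224313
45.63277982969048 144.5952421910858
49.92401691842727 53.78469578128506
shift m [0.0046 0.0035 0.156 ] twist -0.35 alt 179.6 q6 2.0 t 2.65 w 91.02587587858586 dist 156.09730495225193
```

Call:
{"name": "apply_moves", "arguments": {"plan": [[[0.003,0.0035,0.06],0,0.091],[[0.003,0.0035,0.11],0,0.091],[[0.003,0.0035,0.145],0,0.091],[[0.003,0.0035,0.156],0,0.091],[[0.003,0.0035,0.156],0,0.091],[[0.003,0.0035,0.156],0,0.03],[[0.003,0.0035,0.156],0,0.03],[[0.003,0.0035,0.156],0,0.03],[[0.003,0.0035,0.156],0,0.03],[[0.003,0.0035,0.156],0,0.03]]}}

```text
time: 3.9
eef_pos: [459.0, -226.0, 34.0]
eef_rot: [2.79, 1.443, 0.0]
wrist_force: [1.0, -0.6, 1.0]
width: 43.9
```

```bash
python3 - <<'E'
from h import *
go(655.6,54.2,150,106.5)
E
```

```text
shift m [ 0.3423 -0.0014 -0.116 ] twist 38.21 alt -141.8 q6 2.4 t 3.9 w 43.94741065221012 dist 361.40391530618643
```

Call:
{"name": "apply_moves", "arguments": {"plan": [[[0,0,-0.05],0,0.03],[[0,0,-0.1],0,0.03],[[0.05,0,-0.116],6,0.03],[[0.11,0,-0.116],14,0.03],[[0.17,0,-0.116],22,0.03],[[0.23,0,-0.116],30,0.03],[[0.28,-0.001,-0.116],36,0.03],[[0.325,-0.0015,-0.116],38.2,0.03],[[0.3425,-0.0015,-0.116],38.2,0.03],[[0.3425,-0.0015,-0.116],38.2,0.03]]}}

```text
time: 5.15
eef_pos: [655.6, 55.0, 149.5]
eef_rot: [-3.109, -0.454, 0.001]
wrist_force: [-0.9, -1.0, -1.9]
width: 44.3
```

```bash
cat > over.py <<'E'
from h import *
import sys
T=toolT(); p=env.camera("wrist"); f=p["frame"].copy()
mid=np.array([655.6,54.2,20]); a=np.radians(106.5); ex=np.array([np.cos(a),np.sin(a),0]); ey=np.array([-ex[1],ex[0],0])
for k in(-90,0,90):
    for i,j in((-30,-33),(30,-33),(30,33),(-30,33),(0,0)):
        u=proj(p,mid+ex*(k+i)+ey*j,T); cv2.circle(f,tuple(int(round(x)) for x in u),2,(255,0,0),-1)
save(f,sys.argv[1],None,1.5); print(env.get_state()["width"])
E
python3 over.py w2.png; python3 -c "
from h import *
go(655.6,54.2,60,106.5)"
```

```text
44.222814327938764
shift m [0.0006 0.     0.0895] twist 0.06 alt -179.9 q6 73.0 t 5.2 w 44.222814327938764 dist 89.49965774001762
```

View pics/w2.png

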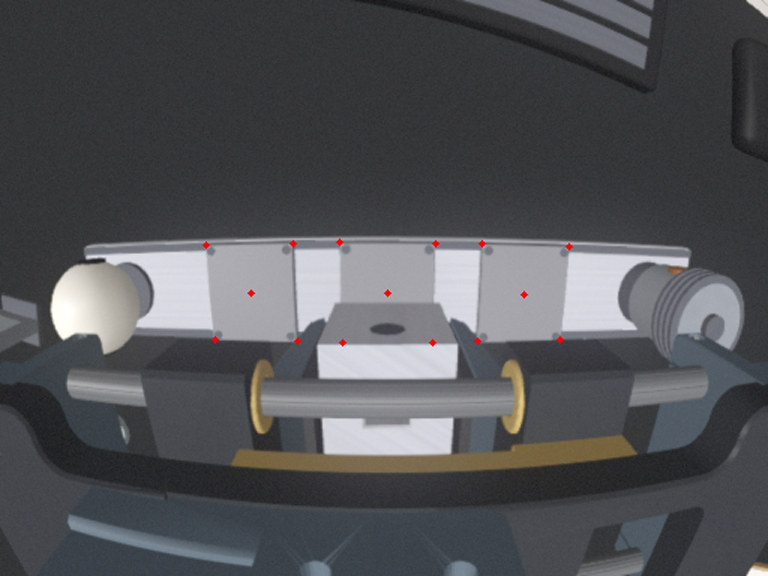

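The rail overlay matches the image to about 1 mm. Lowering the holder now.

Call:
{"name": "apply_moves", "arguments": {"plan": [[[0.0005,0,0.05],0,0.03],[[0.0005,0,0.08],0,0.03],[[0.0005,0,0.09],0,0.03],[[0.0005,0,0.095],0,0.03],[[0.0005,0,0.095],0,0.03],[[0.0005,0,0.0955],0,0.07],[[0.0005,0,0.0955],0,0.07],[[0.0005,0,0.0955],0,0.07],[[0.0005,0,0.05],0,0.07],[[0.0005,0,0.0],0,0.07]]}}

```text
time: 6.45
eef_pos: [655.6, 54.6, 150.6]
eef_rot: [-3.109, -0.451, 0.002]
wrist_force: [0.3, -0.7, 0.1]
width: 70.1
```

```bash
python3 - <<'E'
from h import *
p=env.camera("top"); save(p["frame"],"t2.png",(90,100,430,270),2.3)
f=p["frame"]; g=cv2.cvtColor(f,cv2.COLOR_RGB2GRAY)
print(env.get_state()["eef_pos"])
go(454.5,84,200,54)
go(454.5,84,200,144)
E
```

```text
[658.70343751  54.6857395  157.95712777]
shift m [-0.1871 -0.0861 -0.0436] twist 52.52 alt -127.5 q6 73.1 t 6.5 w 69.7952272265645 dist 210.53734315821896
shift m [-0.1871 -0.0861 -0.0436] twist -37.48 alt 142.5 q6 73.1 t 6.5 w 69.7952272265645 dist 210.53734315821896
```

View pics/t2.png

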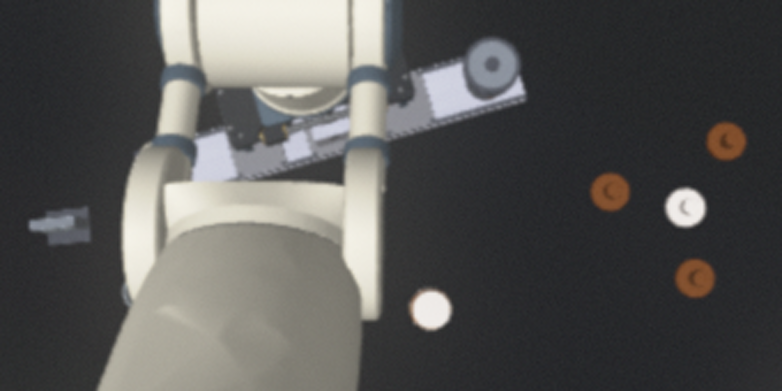

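Call:
{"name": "apply_moves", "arguments": {"plan": [[[-0.03,-0.01,-0.02],10,0.08],[[-0.08,-0.04,-0.03],20,0.08],[[-0.13,-0.06,-0.03],30,0.08],[[-0.18,-0.08,-0.03],40,0.08],[[-0.187,-0.086,-0.03],50,0.08],[[-0.187,-0.086,-0.03],60,0.08],[[-0.187,-0.086,-0.03],71,0.08],[[-0.187,-0.086,-0.03],71,0.08],[[-0.187,-0.086,-0.03],71,0.08],[[-0.187,-0.086,-0.03],71,0.08]]}}

```text
time: 7.75
eef_pos: [452.4, 83.9, 179.9]
eef_rot: [-2.795, 1.435, -0.0]
wrist_force: [-0.0, -0.3, -1.1]
width: 80.2
```

```bash
python3 - <<'E'
from h import *
T=toolT(); p=env.camera("wrist"); f=p["frame"].copy()
for z in (0,53):
    u=proj(p,[454.7,84,z],T); print(u); cv2.circle(f,tuple(int(a) for a in u),3,(255,0,0),1)
    
save(f,"w3.png",None,1.5); print(T.round(2))
l=env.landmark_of(p,"lens"); print(l, onplane(p,l[0]["point"],0,T) if l else 0)
p=env.camera("side"); save(p["frame"],"s3.png",None,1.5)
E
```

```text
[254.91687006 184.74298003]
[254.457139  196.2861667]
[[  0.58  -0.81   0.   452.39]
 [ -0.81  -0.58   0.    83.89]
 [ -0.    -0.    -1.   179.91]
 [  0.     0.     0.     1.  ]]
[{'point': [251.3, 188.5], 'conf': 0.96}] [455.50007761  89.90068267   0.        ]
```

View pics/w3.png

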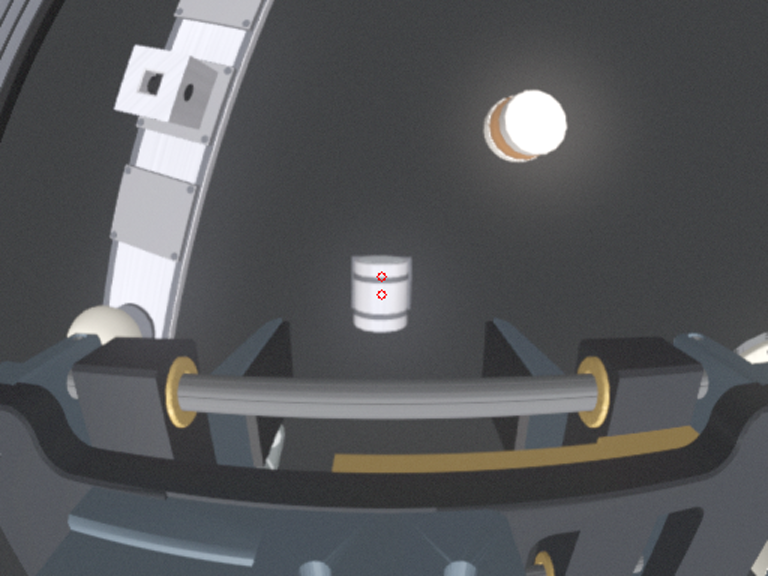

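View pics/s3.png

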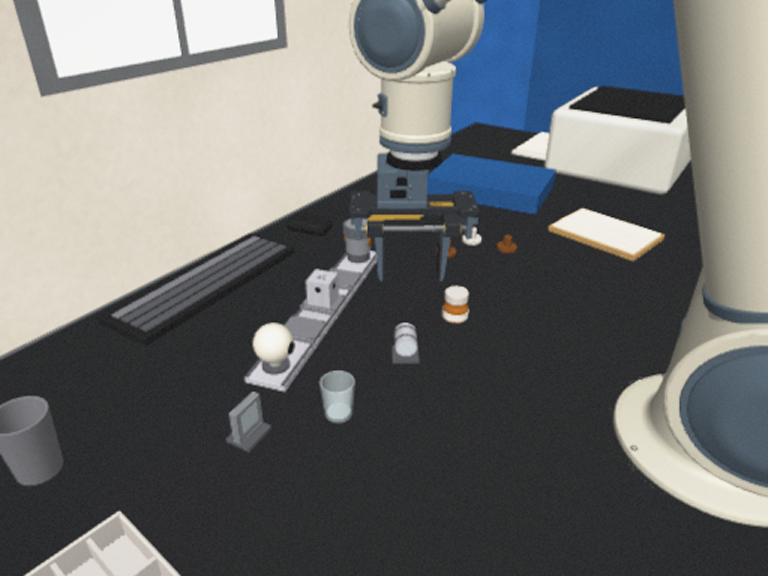

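Call:
{"name": "apply_moves", "arguments": {"plan": [[[0,-0.0015,0.05],0,0.08],[[0,-0.0015,0.1],0,0.08],[[0,-0.0015,0.13],0,0.08],[[0,-0.0015,0.139],0,0.08],[[0,-0.0015,0.139],0,0.08],[[0,-0.0015,0.139],0,0.025],[[0,-0.0015,0.139],0,0.025],[[0,-0.0015,0.139],0,0.025],[[0,-0.0015,0.139],0,0.025],[[0,-0.0015,0.139],0,0.025]]}}

```text
time: 9.15
eef_pos: [453.8, 84.8, 41.1]
eef_rot: [-2.793, 1.438, -0.001]
wrist_force: [0.7, -0.9, 4.7]
width: 35.6
```

```bash
python3 - <<'E'
from h import *
print(env.get_state()["eef_pos"])
go(681.2,-32.1,160,16.5)
E
```

```text
[453.77974954  84.76512623  41.06755338]
shift m [ 0.2272 -0.1173 -0.1188] twist 19.01 alt -161.0 q6 147.7 t 9.15 w 35.57733237965966 dist 281.9970831526233
```

Call:
{"name": "apply_moves", "arguments": {"plan": [[[0,0,-0.05],0,0.025],[[0,0,-0.1],0,0.025],[[0.04,-0.02,-0.119],4,0.025],[[0.09,-0.045,-0.119],9,0.025],[[0.14,-0.07,-0.119],14,0.025],[[0.185,-0.095,-0.119],19,0.025],[[0.22,-0.112,-0.119],19,0.025],[[0.227,-0.1175,-0.119],19,0.025],[[0.227,-0.1175,-0.119],19,0.025],[[0.227,-0.1175,-0.119],19,0.025]]}}

```text
time: 10.4
eef_pos: [679.9, -31.1, 159.8]
eef_rot: [2.518, -1.879, -0.002]
wrist_force: [-0.3, 0.2, -1.5]
width: 35.8
```

```bash
python3 over.py w4.png; python3 - <<'E'
from h import *
print(env.get_state()["eef_pos"])
go(681.2,-32.1,61.3,16.5)
E
```

```text
35.424507004874535
[680.06521874 -31.03679116 159.99156554]
shift m [ 0.0014 -0.0009  0.0987] twist 0.05 alt -180.0 q6 155.8 t 10.45 w 35.424507004874535 dist 98.70381578187408
```

View pics/w4.png

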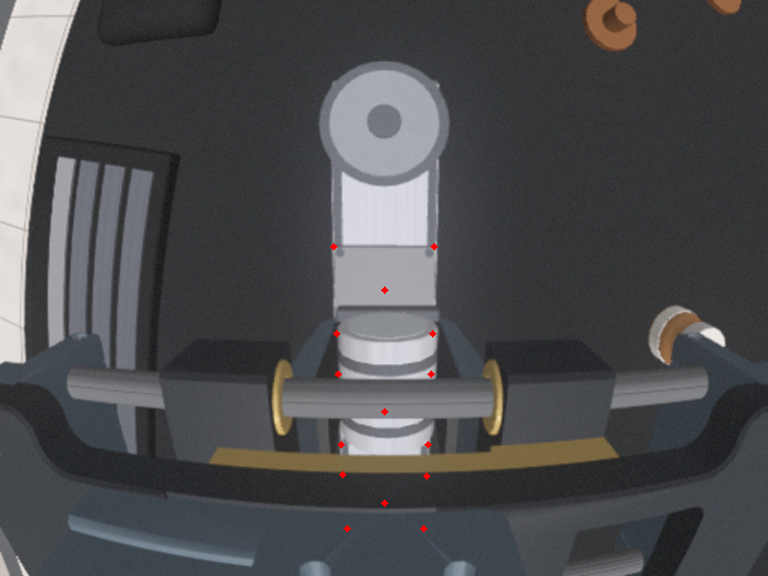

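Call:
{"name": "apply_moves", "arguments": {"plan": [[[0.0013,-0.001,0.05],0,0.025],[[0.0013,-0.001,0.085],0,0.025],[[0.0013,-0.001,0.094],0,0.025],[[0.0013,-0.001,0.0985],0,0.025],[[0.0013,-0.001,0.0985],0,0.025],[[0.0013,-0.001,0.0985],0,0.06],[[0.0013,-0.001,0.0985],0,0.06],[[0.0013,-0.001,0.0985],0,0.06],[[0.0013,-0.001,0.05],0,0.06],[[0.0013,-0.001,0.0],0,0.06]]}}

```text
time: 11.7
eef_pos: [682.1, -32.7, 160.8]
eef_rot: [2.517, -1.879, -0.002]
wrist_force: [1.1, -0.7, 0.5]
width: 60.1
```

```bash
python3 - <<'E'
from h import *
p=env.camera("top"); save(p["frame"],"t5.png",(90,100,430,270),2.3)
print(env.get_state()["eef_pos"])
f=p["frame"]
save(f,"f5.png",(95,185,145,215),12)
go(535.5,357,200,0)
E
```

```text
[685.07898048 -33.05117424 168.33054951]
shift m [-0.4164  0.0323 -0.0333] twist 16.51 alt -163.5 q6 155.7 t 11.75 w 60.42194015069763 dist 418.9471852394704
```

View pics/t5.png

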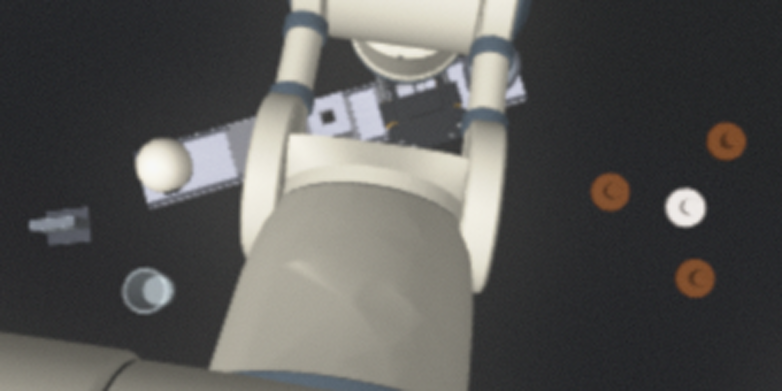

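View pics/f5.png

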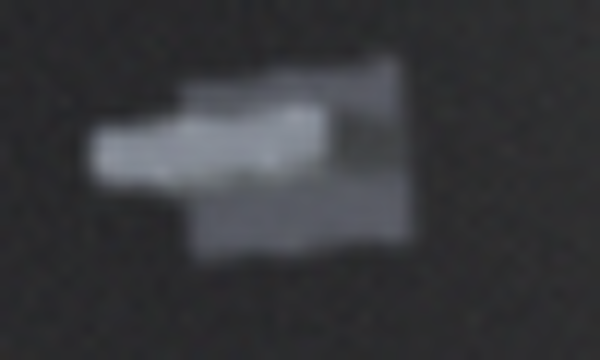

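Call:
{"name": "apply_moves", "arguments": {"plan": [[[-0.03,0.003,-0.02],-10,0.06],[[-0.08,0.008,-0.035],-20,0.05],[[-0.13,0.012,-0.035],-30,0.05],[[-0.18,0.016,-0.035],-40,0.05],[[-0.23,0.02,-0.035],-50,0.05],[[-0.28,0.024,-0.035],-60,0.05],[[-0.33,0.028,-0.035],-70,0.05],[[-0.38,0.03,-0.035],-80,0.05],[[-0.415,0.032,-0.035],-90,0.05],[[-0.415,0.032,-0.035],-100,0.05]]}}

```text
time: 13.0
eef_pos: [532.7, 358.5, 194.9]
eef_rot: [-3.054, -0.733, -0.001]
wrist_force: [0.2, -0.7, 0.1]
width: 49.7
```

Call:
{"name": "apply_moves", "arguments": {"plan": [[[0,0,0],-10,0.05],[[0,0,0],-20,0.05],[[0,0,0],-30,0.05],[[0,0,0],-40,0.05],[[0,0,0],-50,0.05],[[0,0,0],-60,0.05],[[0,0,0],-70,0.05],[[0,0,0],-70,0.05],[[0,0,0],-70,0.05]]}}

```text
time: 14.12
eef_pos: [533.8, 356.0, 194.9]
eef_rot: [-2.097, -2.34, -0.0]
wrist_force: [-0.3, -0.2, 0.1]
width: 50.0
```

```bash
python3 - <<'E'
from h import *
T=toolT(); p=env.camera("wrist"); f=p["frame"].copy()
for z in (0,60):
    u=proj(p,[535.5,357,z],T); print(u); cv2.circle(f,tuple(int(a) for a in u),3,(255,0,0),1)
save(f,"w6.png",None,1.5); print(T.round(2), env.get_state()["joint_positions"][5])
l=env.landmark_of(p,"filter"); print(l, onplane(p,l[0]["point"],0,T) if l else 0)
E
```

```text
[260.41322624 181.37539168]
[260.85024841 193.5444486 ]
[[-1.1000e-01  9.9000e-01  0.0000e+00  5.3382e+02]
 [ 9.9000e-01  1.1000e-01  0.0000e+00  3.5605e+02]
 [ 0.0000e+00  0.0000e+00 -1.0000e+00  1.9489e+02]
 [ 0.0000e+00  0.0000e+00  0.0000e+00  1.0000e+00]] 0.3851715697168296
[{'point': [263.1, 180.7], 'conf': 0.76}] [538.54294422 358.14944933   0.        ]
```

View pics/w6.png

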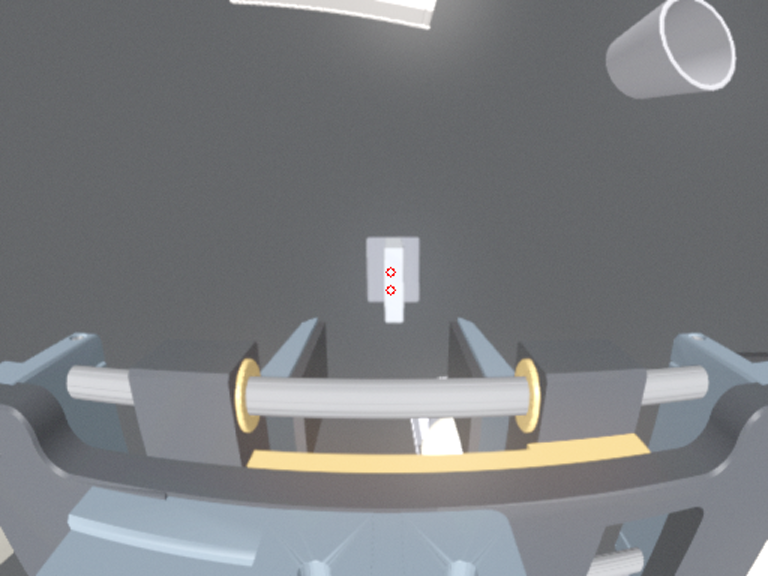

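Call:
{"name": "apply_moves", "arguments": {"plan": [[[0.004,0.0035,0.05],0,0.05],[[0.004,0.0035,0.1],0,0.05],[[0.004,0.0035,0.135],0,0.05],[[0.004,0.0035,0.144],0,0.05],[[0.004,0.0035,0.144],0,0.05],[[0.004,0.0035,0.144],0,0.005],[[0.004,0.0035,0.144],0,0.005],[[0.004,0.0035,0.144],0,0.005],[[0.004,0.0035,0.144],0,0.005],[[0.004,0.0035,0.144],0,0.005]]}}

```text
time: 15.48
eef_pos: [537.0, 360.5, 51.2]
eef_rot: [2.092, 2.344, 0.001]
wrist_force: [-0.4, -0.1, 4.6]
width: 11.9
```

```bash
python3 - <<'E'
from h import *
print(env.get_state()["eef_pos"])
go(630.0,140.5,170,106.5)
E
```

```text
[536.95562922 360.50995265  51.20291076]
shift m [-0.2291  0.0675 -0.1188] twist 80.01 alt -100.0 q6 22.1 t 15.475 w 11.887738251297993 dist 266.7852743529796
```

Call:
{"name": "apply_moves", "arguments": {"plan": [[[0,0,-0.05],0,0.005],[[0,0,-0.1],0,0.005],[[0,0,-0.134],10,0.005],[[-0.03,0.01,-0.134],20,0.005],[[-0.08,0.024,-0.134],30,0.005],[[-0.13,0.038,-0.134],40,0.005],[[-0.18,0.053,-0.134],50,0.005],[[-0.22,0.065,-0.134],60,0.005],[[-0.229,0.0675,-0.134],70,0.005],[[-0.229,0.0675,-0.134],80,0.005]]}}

```text
time: 16.73
eef_pos: [630.1, 139.3, 184.7]
eef_rot: [3.111, 0.44, -0.001]
wrist_force: [0.3, 0.4, -1.2]
width: 11.8
```

Call:
{"name": "apply_moves", "arguments": {"plan": [[[0,0,0.0],0,0.005],[[0,0,0.0],0,0.005]]}}

```text
time: 16.98
eef_pos: [629.7, 140.8, 184.9]
eef_rot: [-3.108, -0.458, 0.0]
wrist_force: [0.4, 0.2, -0.5]
width: 11.6
```

```bash
python3 over.py w7.png; python3 - <<'E'
from h import *
print(env.get_state()["eef_pos"])
go(630.0,140.5,71.4,106.5)
E
```

```text
11.851105016892861
[629.71586747 140.80089933 184.85125735]
shift m [0.0002 0.0004 0.1135] twist 0.23 alt -179.8 q6 80.6 t 17.025 w 11.851105016892861 dist 113.45201216832896
```

View pics/w7.png

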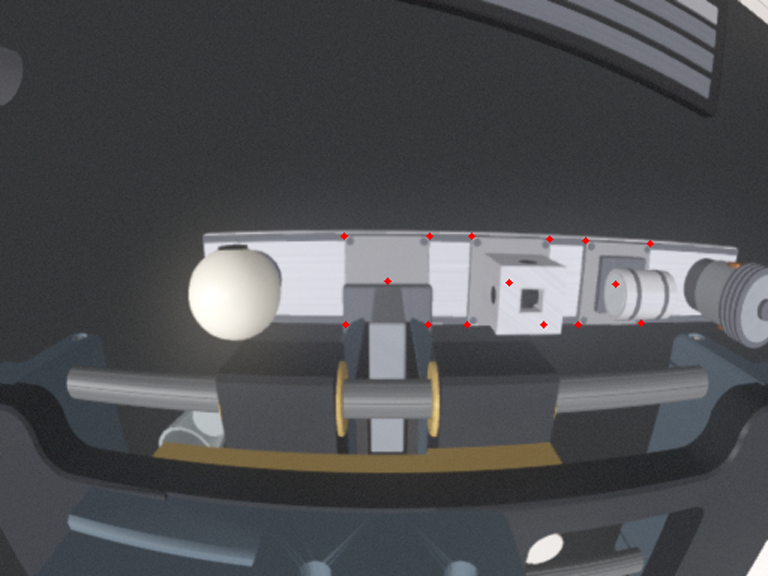

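Call:
{"name": "apply_moves", "arguments": {"plan": [[[0,0.0005,0.05],0,0.005],[[0,0.0005,0.09],0,0.005],[[0,0.0005,0.107],0,0.005],[[0,0.0005,0.113],0,0.005],[[0,0.0005,0.113],0,0.005],[[0,0.0005,0.1135],0,0.035],[[0,0.0005,0.1135],0,0.035],[[0,0.0005,0.1135],0,0.035],[[0,0.0005,0.06],0,0.035],[[0,0.0005,0.0],0,0.035]]}}

```text
time: 18.27
eef_pos: [629.4, 139.9, 185.7]
eef_rot: [-3.109, -0.451, 0.003]
wrist_force: [1.1, -0.6, 0.1]
width: 34.7
```

```bash
python3 - <<'E'
from h import *
s=env.get_state();print(s["eef_pos"],s["width"])
p=env.camera("top")
X=onplane(p,(387.6,189.8),5); print(X)
go(X[0],X[1],190,106.5)
E
```

```text
[629.40563877 139.94908271 185.70470227] 34.73082713712326
[ 561.22022525 -360.29343867    5.        ]
shift m [-0.2111  0.4598  0.0034] twist 0.02 alt -180.0 q6 80.7 t 18.325 w 34.96569678875385 dist 505.9543811445803
```

Call:
{"name": "apply_moves", "arguments": {"plan": [[[-0.02,0.045,0],0,0.04],[[-0.045,0.1,0],0,0.04],[[-0.068,0.15,0],0,0.04],[[-0.09,0.2,0],0,0.04],[[-0.115,0.25,0],0,0.04],[[-0.138,0.3,0],0,0.04],[[-0.161,0.35,0],0,0.04],[[-0.184,0.4,0],0,0.04],[[-0.205,0.445,0],0,0.04],[[-0.211,0.46,0],0,0.04]]}}

```text
time: 19.58
eef_pos: [557.6, -363.7, 185.0]
eef_rot: [3.109, 0.447, 0.0]
wrist_force: [0.2, 0.5, -0.0]
width: 39.8
```

Call:
{"name": "apply_moves", "arguments": {"plan": [[[0,0,0.0],0,0.04],[[0,0,0.0],0,0.04]]}}

```text
time: 19.82
eef_pos: [558.6, -359.4, 184.9]
eef_rot: [-3.108, -0.453, 0.0]
wrist_force: [-0.6, 0.3, 0.1]
width: 40.0
```

```bash
python3 - <<'E'
from h import *
T=toolT(); p=env.camera("wrist"); f=p["frame"].copy()
for z in (0,30):
    u=proj(p,[561.2,-360,z],T); print(u); cv2.circle(f,tuple(int(a) for a in u),3,(255,0,0),1)
save(f,"w8.png",None,1.5); save(f,"w8c.png",(200,130,320,230),5);print(T.round(2))
E
python3 - <<'E'
import sys; sys.path.insert(0,'.')
from h import *
p=env.camera("top"); save(p["frame"],"t8.png",(90,100,330,220),3)
p=env.camera("side"); save(p["frame"],"s8.png",(140,120,300,320),3)
E
```

```text
[258.49563855 181.54774434]
[258.56644247 187.27182591]
[[ 9.6000e-01  2.9000e-01 -0.0000e+00  5.5865e+02]
 [ 2.9000e-01 -9.6000e-01  0.0000e+00 -3.5940e+02]
 [-0.0000e+00 -0.0000e+00 -1.0000e+00  1.8490e+02]
 [ 0.0000e+00  0.0000e+00  0.0000e+00  1.0000e+00]]
```

View pics/w8.png

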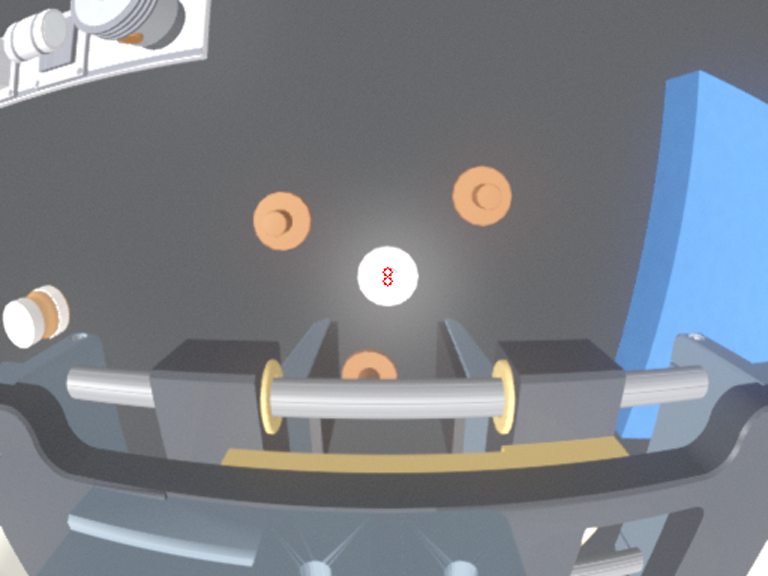

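View pics/w8c.png

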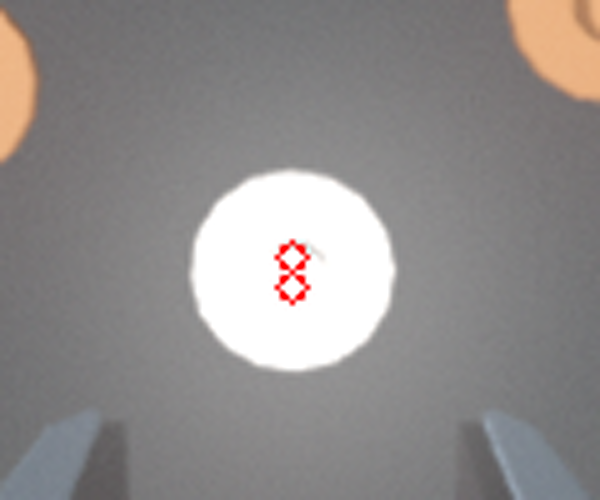

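```bash
mkdir -p pics; cp /pics/*8.png pics/ 2>/dev/null; ls -t pics | head -4
```

```text
s8.png
t8.png
w8c.png
w8.png
```

The white disc is centred at w8 (388,276), with brown look-alikes at (282,221), (482,196) and (369,365). The enlarged crop confirms the white one is between the jaws, so I'm grasping it.

Call:
{"name": "apply_moves", "arguments": {"plan": [[[0.0015,0.0013,0.05],0,0.04],[[0.0015,0.0013,0.1],0,0.04],[[0.0015,0.0013,0.14],0,0.04],[[0.0015,0.0013,0.1492],0,0.04],[[0.0015,0.0013,0.1492],0,0.04],[[0.0015,0.0013,0.1492],0,0.01],[[0.0015,0.0013,0.1492],0,0.01],[[0.0015,0.0013,0.1492],0,0.01],[[0.0015,0.0013,0.1492],0,0.01],[[0.0015,0.0013,0.1492],0,0.01]]}}

```text
time: 21.22
eef_pos: [560.7, -362.1, 36.8]
eef_rot: [3.108, 0.451, 0.002]
wrist_force: [-0.8, 0.8, 8.8]
width: 17.0
```

View pics/t8.png

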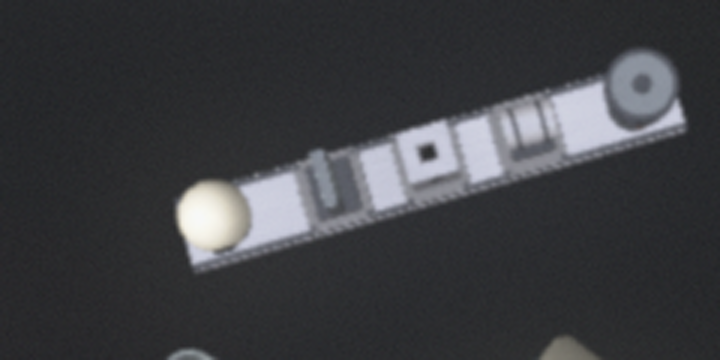

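View pics/s8.png

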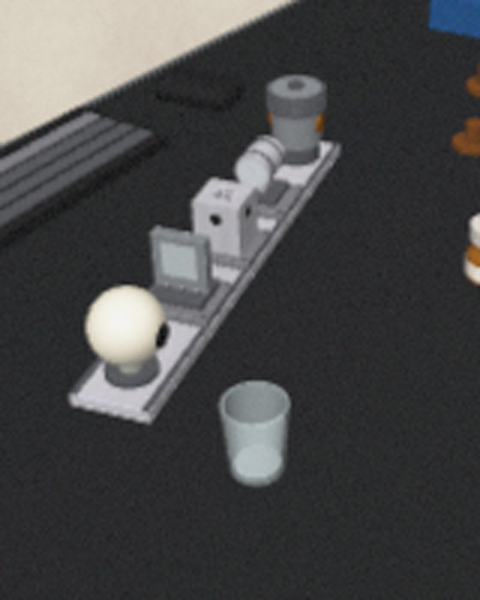

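```bash
python3 - <<'E'
from h import *
p=env.camera("top"); f=p["frame"]
mid=np.array([655.6,54.2,0]); a=np.radians(106.5); ex=np.array([np.cos(a),np.sin(a),0]); ey=np.array([-ex[1],ex[0],0])
h=cv2.resize(f[110:200,180:300],None,fx=6,fy=6,interpolation=cv2.INTER_CUBIC)
for k,hx,hy,z in((0,22,22,70),(-90,22,18,55),(90,6,25,80),(-90,20,22,28),(90,20,25,28),(0,7.5,7.5,70)):
    pts=[proj(p,mid+ex*(k+i*hx)+ey*j*hy+[0,0,z]) for i,j in((-1,-1),(1,-1),(1,1),(-1,1))]
    cv2.polylines(h,[np.int32((np.array(pts)+.5-[180,110])*6)],True,(255,0,0),1)
save(h,"t9.png")
s=env.get_state(); print(s["eef_pos"],s["width"])
go(655.6,54.2,175,106.5)
E
```

```text
[ 560.68157819 -362.06476982   36.82412557] 16.99923351729166
shift m [ 0.2094 -0.372  -0.1384] twist 0.01 alt -180.0 q6 35.5 t 21.275 w 16.99923351729166 dist 448.7520893161749
```

View pics/t9.png

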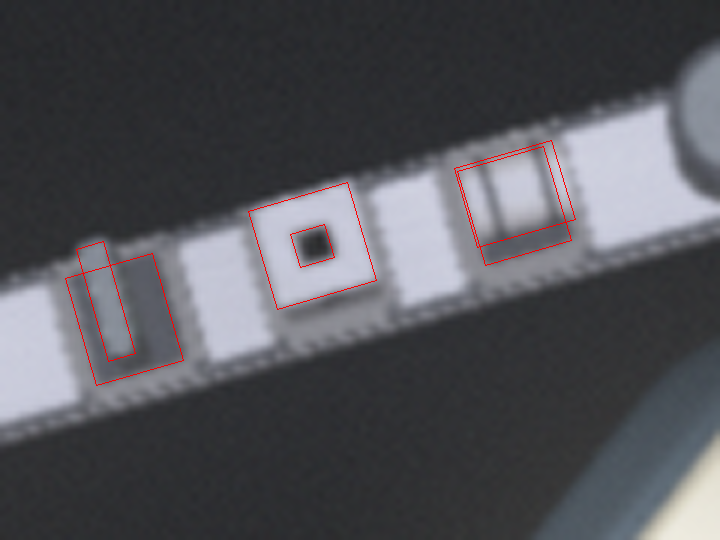

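The three parts match their predicted outlines. The gripped width is 17.0 mm where the knob should be 18 mm, so I'll lift and check the grip.

Call:
{"name": "apply_moves", "arguments": {"plan": [[[0,0,-0.03],0,0.01],[[0,0,-0.08],0,0.01],[[0,0,-0.13],0,0.01],[[0,0,-0.148],0,0.01],[[0,0,-0.148],0,0.01],[[0,0,-0.148],0,0.01]]}}

```text
time: 22.02
eef_pos: [559.5, -361.2, 182.0]
eef_rot: [-3.107, -0.451, 0.003]
wrist_force: [0.5, -0.5, -1.2]
width: 17.1
```

```bash
python3 - <<'E'
from h import *
s=env.get_state(); print(s["eef_pos"],s["width"])
p=env.camera("wrist"); save(p["frame"],"w10.png",None,1.5)
p=env.camera("side"); save(p["frame"],"s10.png",(210,60,390,200),4)
go(655.6,54.2,185,106.5)
E
```

```text
[ 559.53425299 -361.20781524  182.00112724] 17.139573988512737
shift m [ 0.2101 -0.3711 -0.0026] twist 0.01 alt -180.0 q6 35.5 t 22.125 w 16.97977854543378 dist 426.40988587307976
```

View pics/w10.png

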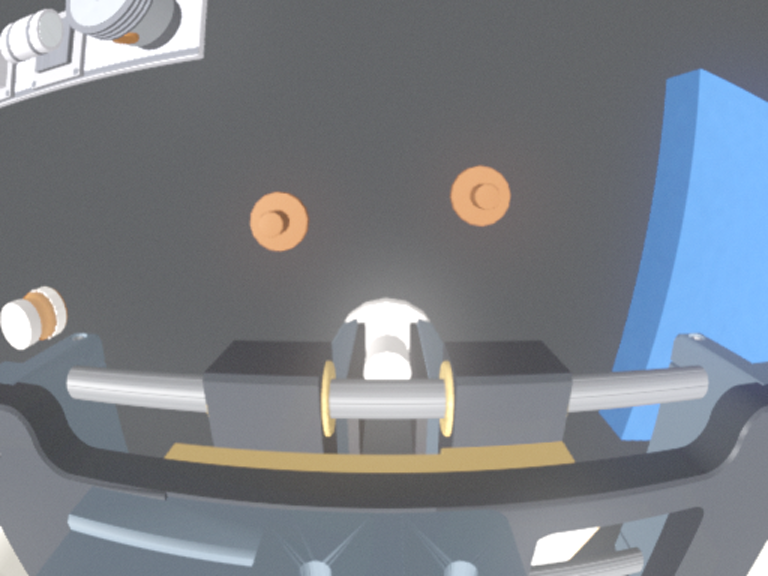

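View pics/s10.png

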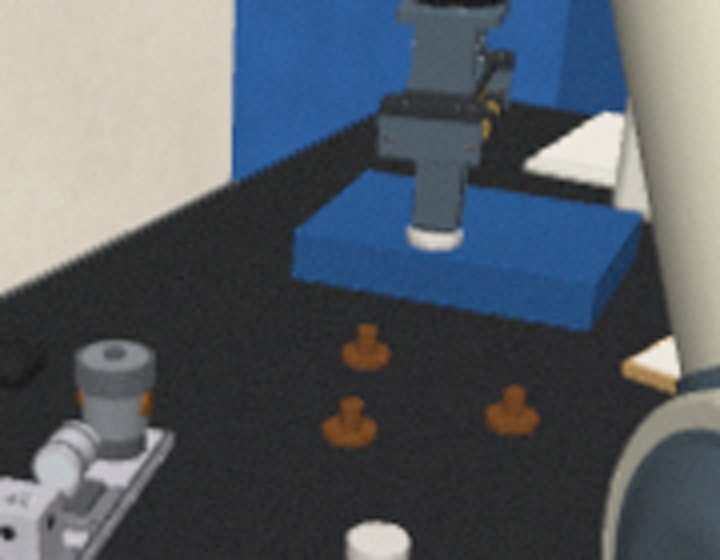

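Call:
{"name": "apply_moves", "arguments": {"plan": [[[0.025,-0.045,-0.003],0,0.01],[[0.055,-0.095,-0.003],0,0.01],[[0.08,-0.145,-0.003],0,0.01],[[0.11,-0.195,-0.003],0,0.01],[[0.14,-0.245,-0.003],0,0.01],[[0.165,-0.29,-0.003],0,0.01],[[0.19,-0.335,-0.003],0,0.01],[[0.205,-0.362,-0.003],0,0.01],[[0.21,-0.371,-0.003],0,0.01],[[0.21,-0.371,-0.003],0,0.01]]}}

```text
time: 23.38
eef_pos: [655.9, 53.6, 185.9]
eef_rot: [3.109, 0.452, -0.002]
wrist_force: [1.0, -0.8, -0.9]
width: 17.0
```

Call:
{"name": "apply_moves", "arguments": {"plan": [[[0,0,0.0],0,0.01],[[0,0,0.0],0,0.01],[[0,0,0.0],0,0.01]]}}

```text
time: 23.75
eef_pos: [656.1, 52.9, 186.8]
eef_rot: [3.109, 0.45, 0.0]
wrist_force: [-0.6, 0.1, -0.8]
width: 17.2
```

```bash
python3 over.py w11.png; python3 - <<'E'
from h import *
s=env.get_state(); print(s["eef_pos"],s["width"])
p=env.camera("side"); save(p["frame"],"s11.png",(140,60,300,280),3)
go(655.6,54.2,106.9,106.5)
E
```

```text
16.900297247715525
[656.13169892  53.13091043 186.79609892] 16.900297247715525
shift m [-0.0003 -0.001   0.0799] twist -0.01 alt 180.0 q6 73.0 t 23.85 w 17.184237702232554 dist 79.89593471298942
```

View pics/w11.png

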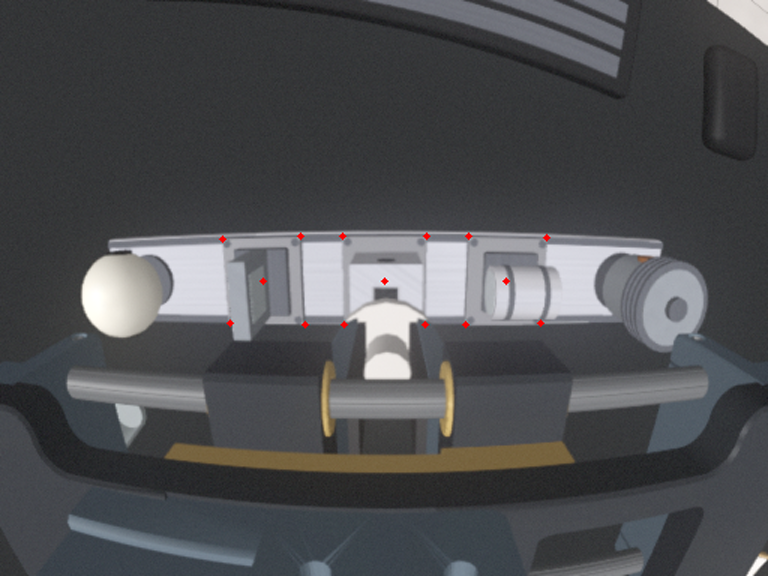

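View pics/s11.png

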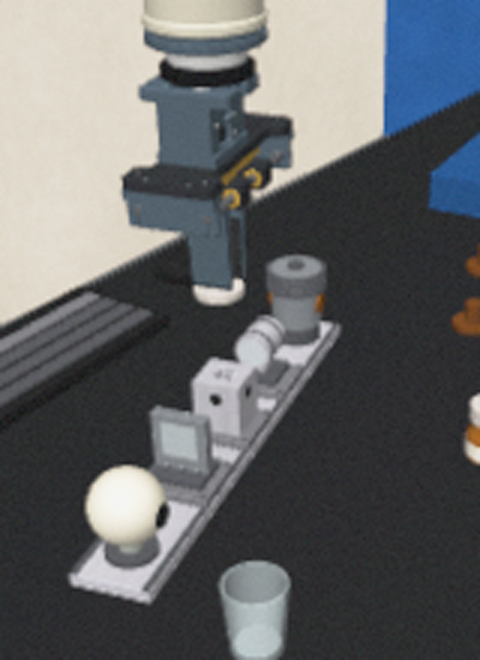

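```bash
python3 - <<'E'
from h import *
T=toolT(); p=env.camera("wrist")
for z in (150,158):
    X=onplane(p,(387/1.5,300/1.5),z,T); print(z,T[:3,:3].T@(X-T[:3,3]))
E
```

```text
150 [20.24091009  0.64014934 36.79027764]
158 [22.38557858  0.62857449 28.79043111]
```

Call:
{"name": "apply_moves", "arguments": {"plan": [[[-0.0003,-0.001,0.04],0,0.01],[[-0.0003,-0.001,0.065],0,0.01],[[-0.0003,-0.001,0.075],0,0.01],[[-0.0003,-0.001,0.079],0,0.01],[[-0.0003,-0.001,0.0797],0,0.01],[[-0.0003,-0.001,0.0797],0,0.03],[[-0.0003,-0.001,0.0797],0,0.04],[[-0.0003,-0.001,0.0797],0,0.04],[[-0.0003,-0.001,0.04],0,0.04],[[-0.0003,-0.001,0.0],0,0.04]]}}

```text
time: 25.15
eef_pos: [655.3, 54.5, 187.5]
eef_rot: [-3.109, -0.451, 0.001]
wrist_force: [0.7, 0.6, 0.6]
width: 40.2
```

Call:
{"name": "apply_moves", "arguments": {"plan": [[[-0.04,0,-0.03],0,0.04],[[-0.09,0,-0.03],0,0.04],[[-0.14,0,-0.03],0,0.04],[[-0.19,0.03,-0.03],0,0.04],[[-0.22,0.07,-0.03],0,0.04],[[-0.24,0.12,-0.03],0,0.04],[[-0.24,0.17,-0.03],0,0.04],[[-0.24,0.2,-0.03],0,0.04],[[-0.24,0.2,-0.03],0,0.04],[[-0.24,0.2,-0.03],0,0.04]]}}

```text
time: 26.4
eef_pos: [481.9, -204.8, 216.6]
eef_rot: [-3.109, -0.451, 0.001]
wrist_force: [-1.1, 0.5, -0.5]
width: 39.9
```

```bash
python3 - <<'E'
from h import *
s=env.get_state(); print(s["eef_pos"],s["width"],s["time"])
p=env.camera("top"); f=p["frame"]
mid=np.array([655.6,54.2,0]); a=np.radians(106.5); ex=np.array([np.cos(a),np.sin(a),0]); ey=np.array([-ex[1],ex[0],0])
h=cv2.resize(f[110:200,180:300],None,fx=6,fy=6,interpolation=cv2.INTER_CUBIC)
for k,hx,hy,z in((0,22,22,70),(-90,22,18,55),(90,6,25,80),(-90,20,22,28),(90,20,25,28)):
    pts=[proj(p,mid+ex*(k+i*hx)+ey*j*hy+[0,0,z]) for i,j in((-1,-1),(1,-1),(1,1),(-1,1))]
    cv2.polylines(h,[np.int32((np.array(pts)+.5-[180,110])*6)],True,(255,0,0),1)
pts=[proj(p,mid+[22*np.cos(t),22*np.sin(t),78]) for t in np.linspace(0,6.28,40)]
cv2.polylines(h,[np.int32((np.array(pts)+.5-[180,110])*6)],True,(0,160,0),1)
save(h,"t12.png"); save(f,"t12b.png",None,1.5)
l=env.landmark_of(p,"beaker"); print(l)
p=env.camera("side"); save(p["frame"],"s12.png",(140,120,300,320),3)
E
```

```text
[ 481.92891169 -204.82908193  216.64029224] 39.88515997673715 26.4
[]
```

View pics/t12.png

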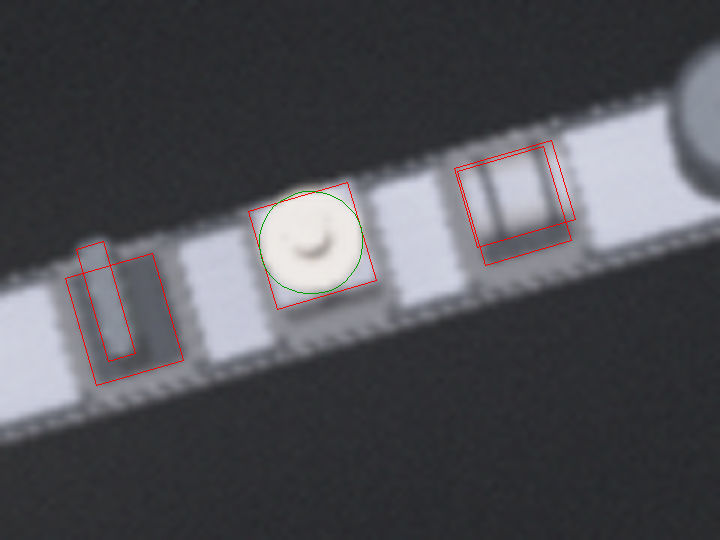

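View pics/s12.png

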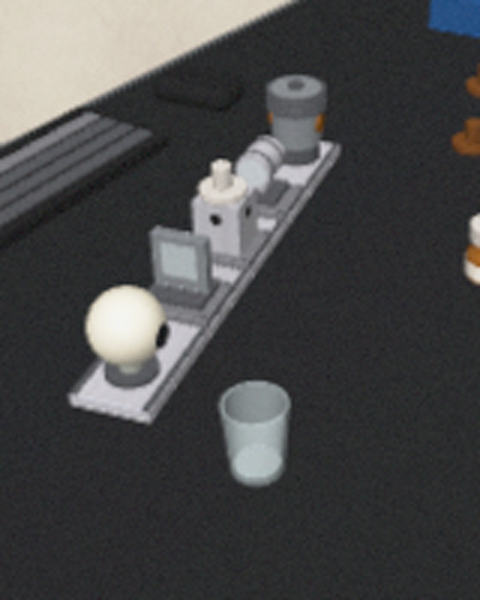

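Every part matches its predicted outline, the cap is flat and centred, and the beaker is standing at the same pixels as before.

```bash
python3 -c "
from cell import env
print(env.job_done())"
```

```text
the job is handed in; nothing more can be done
None
```

The photometer rail is set up and the job is handed in, at about 26.4 s on the robot clock. The holder is on the middle plate with the white cap on top. The lens is on the plate by the lamp, with its barrel along the rail. The filter is on the plate by the sphere, facing along the rail. I let go of everything and moved the arm clear.

- **Placing:** In the last top view, the outlines I predicted for all four parts matched the image to about 1–2 mm. They look squared to the rail, and the cap is flat and centred. `job_done()` gave no verdict.
- **Contacts:** The wrist force readings I saw stayed below 9 N, and I planned every path to clear the lamp and sphere. I did not measure contact force on them directly.
- **Beaker:** It stands at the same pixels in the side view as before. The network did not report it in the final top picture, so I checked it by eye only.
- **Cap grip:** The gripper read 17.0 mm on the 18 mm knob and sat about 1 mm higher than commanded. I lifted it and checked; the cap was held level and centred.
- **Look-alikes:** The network's cap detections were all brown look-alikes, so I found the white cap by colour and a close-up, and left the brown ones alone.

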